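# Advance the slide station and hold its flap at the set angle

### The job

On the slide inspection station, swing the red-pinned advance lever right round to its stop to bring on the next slide, then release it so that it springs back home. Then lift the blue flap, which has a steel bar handle in front, until the white tab on its edge lines up with the orange marker on the angle sector, and finish while still holding it there: it falls shut if let go. Do not shift the orange marker or disturb the other things on the cabinet.

Things in the scene. Friction and masses are not known exactly. Their poses are not given: they have to be found in the camera images.
- station: white slide inspection station, fixed; box 130 (x) x 150 (y) x 99 mm high, grey lever pedestal 84 mm high on its right (to y = -155 mm), aluminium angle sector on its left (y = 88 to 92 mm, a quarter ring round the flap's hinge, top 225 mm above the cabinet). Origin: centre of the box's underside; at yaw 0 its front faces the robot (-x), its y points left. Place and yaw vary
- flap (a joint): angle of the blue flap (rad): 0 shut and level, lying on the box; grows as its front edge is lifted; stop at 1.4. It turns freely about a level axis along the station's y at the back of the box, and falls shut when let go. Flap 120 x 148 x 5 mm, about 0.4 kg with its handle; about 2 N upward at the bar carries it
- flap_hinge (a point): point on the flap's hinge axis, half-way along: 55 mm behind (station +x) the station's origin, 102.5 mm above the cabinet. The axis runs along the station's y
- flap_bar (a point): centre of the steel bar handle fixed in front of the flap: round bar 12 mm thick, 90 mm long, parallel to the hinge axis, 165 mm from it, on two 8 mm prongs at its ends; 34 mm clear between bar and flap edge; cabinet top 96 mm below. The bar turns within a grip, so a gripper pointing down can follow it. With the flap at angle q it lies 165 mm*cos(q) in front of (station -x) and 165 mm*sin(q) above point flap_hinge
- flap_index (a point): middle of the small white tab on the flap's left edge, 115 mm from the hinge axis
- marker (a joint): angle at which the orange marker is set on the sector (rad, same zero and direction as joint flap): when joint flap equals it, tab and marker are in line. Differs from run to run (0.55 to 1.05); the marker is stiff and must stay as it is
- marker_tip (a point): the point where the white tab's middle comes when the flap is at the marked angle: 115 mm from the hinge axis, beside the orange marker (34 x 20 x 6 mm, clipped on the outside of the sector)
- lever (a joint): angle of the advance lever (rad): 0 home, the arm pointing to the station's front (-x); grows as the pin swings away from the box, anticlockwise seen from above, to its stop at 1.0. A spring drives it home within about 1 s when released; about 1 N at the pin starts it, about 3.5 N takes it to the stop
- lever_pin (a point): centre of the gripping part of the lever's upright red round pin: pin 14 mm in diameter, its top 13 mm above this point and the lever's steel arm 24 mm below it; 123 mm above the cabinet, 60 mm from the lever's axis; pinch it from above or push it (a finger behind it holds better than a pinch alone)
- lever_pivot (a point): point on the lever's upright axis, at the height of point lever_pin: station x = +10 mm, y = -118 mm
- slide_box_mid (a point): centre of a flat blue slide storage box, 104 x 175 x 34 mm (bystander)
- pot_mid (a point): centre of a white specimen pot with a yellow cap, 50 mm across, 55 mm high (bystander)
- jar_mid (a point): centre of a glass staining jar of dark liquid, 67 mm across, 98 mm high (bystander)
- rack_mid (a point): centre of a wire tube rack, 46 x 107 x 38 mm (bystander)
- timer_mid (a point): centre of a bench timer with three keys, 62 x 64 x 19 mm (bystander)
- tape_mid (a point): centre of a roll of blue tape lying flat, 58 mm across, 20 mm high (bystander)

How it is judged:
By the outcome, as a careful person would: the job done as asked, in the order asked, and still so for the second after the job is handed in, while the arm keeps its last pose, push and grip.
It also fails if it takes over 51 s, if anything falls off the work surface, if the arm or the gripper's body presses on something with over 40 N, if the wrist force passes 120 N, or if a joint passes its speed limit or range.

### The arm

A 6-joint arm with a two-finger parallel gripper is mounted at the origin on a cart in front of the work surface, level with it; the furniture and walls round the work are solid. World frame = base frame: x ahead of the robot, y to its left, z up, the work surface at z = 0. Lengths are in m, angles in rad, forces in N, time in s.
With the tool pointing down it reaches from about 0.375 to 0.9 m from the base axis. Payload 3.1 kg.
Tool frame: the origin (TCP) lies on the mounting face of the last link; the fingertips stand 182 mm ahead of it and the grasp point (between the pads) lies 164 mm ahead of it (manip.tips_ahead is the distance from the TCP to the fingertips, in m); z points along the fingers, y is the direction in which the jaws open and shut (so a half turn about z gives the same grasp; the last joint's range is limited). The gripper opens to 87 mm and grips with 3 to 60 N. Pads are 19 mm wide; open, the fingers measure 117 mm over their backs; the gripper's body (75 mm by 190 mm) begins 51 mm behind the grasp point.
Start: joints at [-1.516, 0.527, 1.433, -0, 1.181, -0.178], TCP at [0.145, -0.608, 0.405] pointing down, gripper open.
Joint ranges: [-3.08, 3.08], [-0.75, 2.2], [0.22, 2.44], [-1.43, 4.57], [0, 2.65], [-2.85, 2.85]. Speed limits (rad/s): [2.79, 2.79, 3.14, 3.14, 3.14, 3.14].

### API

Orientations are given as a unit quaternion [x, y, z, w].
In Python, from rig import manip gives the robot as it stands. The module is installed in compiled form; this text tells all that it offers. Calls block until the motion is done:
- manip.reach(position, orientation): joint-space move of the TCP to a pose.
- manip.move_linear(position, orientation=None, vel=0.15, f_stop=None): straight line of the TCP; orientation=None keeps the orientation; vel is the mean speed in m/s. With f_stop (N) it stops when the force on the tool has changed by that much, and returns True; else False.
- manip.move_j(angles): joint-space move.
- manip.gripper_to(opening, squeeze=None): finger opening in m; squeeze is the grip in N (None keeps the last); returns when the fingers have stopped.
- manip.hold(seconds).
- manip.inverse_kinematics(position, orientation): joint angles nearest the present ones, or None.
- manip.read_camera(name): name is "scene" or "top"; returns a dict with "frame" (420x560x3 uint8, red, green, blue), "fov_y" (degrees; the focal length in pixels is half the picture's height over the tangent of half this angle, whatever the lens; pixels are square), "cx", "cy" (the principal point, pixels), "dist" ([k1, k2, p1, p2, k3] as OpenCV has them; the pictures are not rectified), "view" (4x4, takes a point from world to camera coordinates). Camera axes: x right, y down, z forward; pixel columns grow to the right and rows downward; lengths in m; the calibration is good to about 2 mm. A picture is of the moment at which its call begins. There is no depth.
A pose or a line that the arm cannot do raises manip.PlanningError and nothing moves.
- manip.hand_in(): hands the job in, once; it reports no verdict.
Trained networks look in a picture, given as the dict that the camera call returned (one of the last four; its "shot" number tells which), for a name from the list of things; names that differ only in an ending like _2 or _b are one class to them, and where a whole thing is asked for, a point or a joint stands for the part that bears it (a point fixed in the world has none). Each returns a list of dicts, best first, with "conf" (0 to 1); they miss things now and then, are a little off and sometimes report something else, mostly with a low value. They report only what shows in the picture. A call takes as long as a camera call.
- manip.spot_in(picture, thing): "xyz" ([x, y, z] in m, in world coordinates, good to about 4 mm: the middle of the surface that is visible of it).
- manip.landmark_of(picture, thing): "xyz" ([x, y, z] in m, in world coordinates, good to about 4 mm: a listed point, or the origin of a listed thing).
Readings, each from a call of its own:
- manip.current_time(): time.
- manip.current_joint_positions(): joint angles.
- manip.current_joint_vel(): joint speeds.
- manip.current_joint_efforts(): joint torques, N m.
- manip.current_ee_pos(): TCP position.
- manip.current_orientation(): TCP orientation.
- manip.current_contact_force(): force on the tool from outside, world axes, zero at the start.
- manip.current_moment(): the same for the moment, N m.
- manip.current_width(): finger opening in m.
Only numpy, scipy, OpenCV 4.12 (cv2) and the standard library are available. Lean on these libraries where they do the work, as an engineer would, in place of code of your own. Each camera call takes 0.05 s, during which the arm holds its last target. There are 200 camera calls.

## Working session

There is one attempt and no reset: what is moved stays moved. The work goes in short steps, each a Python script; the robot and the scene stay as the last script left them, time stands still between calls to the robot, and variables do not carry over. Pictures are saved under pics/ and viewed, about 8 in all and at most 12, crops included, and the job is handed in when it is done.

```bash
mkdir -p pics; python3 - <<'E'
from rig import manip as m
import cv2, numpy as np
for n in ("scene","top"):
    p=m.read_camera(n); cv2.imwrite(f"pics/{n}1.png",p["frame"][...,::-1])
    print(n,p["fov_y"],p["cx"],p["cy"],np.round(p["dist"],3),np.round(np.linalg.inv(p["view"])[:3,3],3))
    for t in ["station","flap_hinge","flap_bar","flap_index","marker_tip","lever_pin","lever_pivot","slide_box_mid","pot_mid","jar_mid","rack_mid","timer_mid","tape_mid"]:
        r=m.landmark_of(p,t)
        print(t,[(np.round(a["xyz"],4).tolist(),round(a["conf"],2)) for a in r[:2]])
print(m.current_time(),m.current_orientation(),m.tips_ahead)
E
```

```text
scene 42.20214287894697 272.7163379636842 219.5101883038997 [-0.064  0.     0.     0.     0.   ] [-0.219  1.021  0.847]
station [([0.581, 0.0008, 0.0002], 0.61)]
flap_hinge [([0.6331, -0.0033, 0.0972], 0.86)]
flap_bar [([0.4722, -0.0059, 0.104], 0.76)]
flap_index []
marker_tip [([0.5404, 0.0831, 0.1776], 0.53)]
lever_pin [([0.5356, -0.1199, 0.1236], 0.6)]
lever_pivot [([0.5959, -0.1188, 0.1232], 0.64)]
slide_box_mid [([0.3975, 0.3516, 0.0184], 0.97)]
pot_mid [([0.373, -0.1735, 0.0223], 0.55)]
jar_mid []
rack_mid []
timer_mid [([0.3519, -0.2532, 0.0093], 0.73), ([0.5141, 0.0824, 0.1002], 0.25)]
tape_mid [([0.3806, 0.1886, 0.007], 0.58), ([0.5143, 0.0815, 0.1016], 0.41)]
top 50.40330219523829 272.1801526056854 210.88974542775625 [-0.041  0.     0.     0.     0.   ] [ 0.312 -0.025  1.428]
station [([0.579, -0.0041, 0.0016], 0.97), ([0.4054, 0.3502, 0.0189], 0.57)]
flap_hinge [([0.5163, 0.0813, 0.1028], 0.63), ([0.6288, 0.0028, 0.1027], 0.6)]
flap_bar [([0.4715, -0.0099, 0.102], 0.65)]
flap_index [([0.5147, 0.0832, 0.0989], 0.94)]
marker_tip [([0.5392, 0.0833, 0.1784], 0.42)]
lever_pin [([0.5382, -0.1192, 0.1257], 0.55)]
lever_pivot [([0.5963, -0.1205, 0.125], 0.95)]
slide_box_mid [([0.4057, 0.3477, 0.0202], 0.9)]
pot_mid [([0.3787, -0.1739, 0.0239], 0.48), ([0.3813, 0.1952, 0.0107], 0.47)]
jar_mid [([0.6629, 0.261, 0.0473], 0.77), ([0.5995, -0.1215, 0.1265], 0.5)]
rack_mid [([0.4106, -0.3949, 0.0219], 0.66)]
timer_mid [([0.3458, -0.2488, 0.0092], 0.96)]
tape_mid [([0.3782, 0.197, 0.0105], 0.65)]
1.4 [ 9.93175087e-01  1.16632960e-01 -2.47464644e-06 -5.82867056e-06] 0.1822
```

View pics/scene1.png

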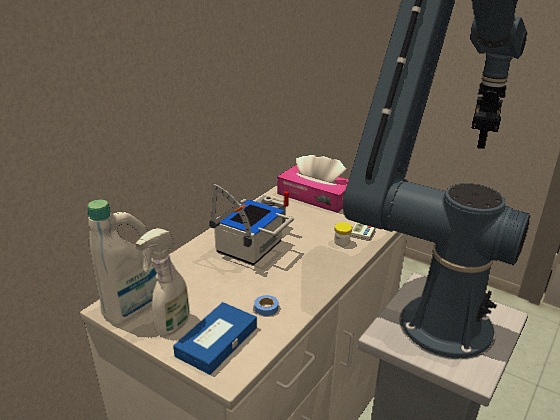

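View pics/top1.png

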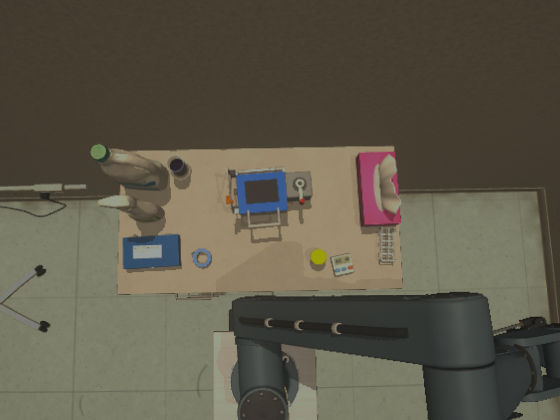

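The scene view shows the station at about (250,230), with the red pin at (286,199) and the sector at (230,200). In the top view the bar is at (264,225), the orange marker at (228,200), the white tab at (237,210) and the red pin at (302,201). The pot (318,257) and timer (343,265) stand in front on the right. Next I'll zoom in and fit the station pose.

```bash
python3 - <<'E'
import cv2, numpy as np
a=cv2.imread("pics/scene1.png")[170:270,195:305]; b=cv2.imread("pics/top1.png")[155:245,210:325]
f=lambda i:cv2.resize(i,None,fx=5,fy=5,interpolation=cv2.INTER_CUBIC)
A=f(a);B=f(b)
h=300
A=cv2.resize(A,(400,int(A.shape[0]*400/A.shape[1])));B=cv2.resize(B,(400,int(B.shape[0]*400/B.shape[1])))
H=max(A.shape[0],B.shape[0]);o=np.zeros((H,800,3),np.uint8);o[:A.shape[0],:400]=A;o[:B.shape[0],400:]=B
cv2.imwrite("pics/crop1.png",o)
E
cat > h.py <<'E'
from rig import manip as m
import cv2, numpy as np
def K(p):
    f=p["frame"].shape[0]/2/np.tan(np.radians(p["fov_y"])/2)
    return np.array([[f,0,p["cx"]],[0,f,p["cy"]],[0,0,1]])
def proj(p,X):
    V=np.array(p["view"]); r,_=cv2.Rodrigues(V[:3,:3])
    return cv2.projectPoints(np.float64(X).reshape(-1,1,3),r,V[:3,3],K(p),np.float64(p["dist"]))[0].reshape(-1,2)
def tri(p,q,u,v):
    n=lambda p,u:cv2.undistortPoints(np.float64([[u]]),K(p),np.float64(p["dist"])).reshape(2,1)
    X=cv2.triangulatePoints(np.array(p["view"])[:3],np.array(q["view"])[:3],n(p,u),n(q,v)).ravel()
    return X[:3]/X[3]
def station(x,y,yaw,P):
    c,s=np.cos(yaw),np.sin(yaw); P=np.atleast_2d(P)
    return P@np.array([[c,s,0],[-s,c,0],[0,0,1]])+[x,y,0]
def quat(a): # tool down, jaw (tool y) axis at world angle a from +y
    return [np.cos(a/2),np.sin(a/2),0,0]
E
```

```text
(no output)
```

View pics/crop1.png

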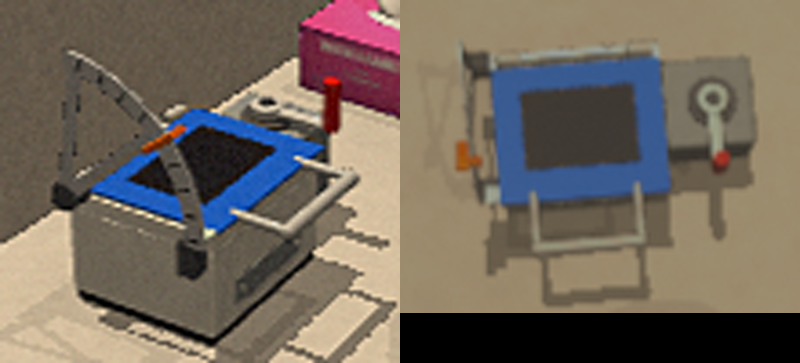

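The crops show the orange marker lying radially across the sector, the four blue flap corners, the bar, the lever arm and the red pin. I'll fit the station pose from these in both views.

```bash
python3 - <<'E'
from h import *
from scipy.optimize import least_squares
S=m.read_camera("scene");T=m.read_camera("top")
L=lambda u,v:(195+u/3.636-.5,170+v/3.636-.5); R=lambda u,v:(210+(u-400)/3.478-.5,155+v/3.478-.5)
top=[((-.065,-.074,.105),R(668,190)),((-.065,.074,.105),R(503,203)),((-.110,.045,.1025),R(538,243)),((-.110,-.045,.1025),R(643,240)),((.010,-.118,.115),R(713,98))]
sc=[((-.065,.074,.105),L(205,228)),((-.065,-.074,.105),L(325,150)),((-.110,.045,.1025),L(288,232)),((-.110,-.045,.1025),L(352,178))]
def res(p):
    r=[]
    for c,l in ((T,top),(S,sc)):
        r.append(proj(c,station(*p,[a for a,_ in l]))-[b for _,b in l])
    return np.vstack(r).ravel()
s=least_squares(res,[.58,0,.04],loss="soft_l1"); print("pose",s.x.round(4)); print(res(s.x).reshape(-1,2).round(1).tolist())
def blob(p,lo,hi,roi):
    h=cv2.cvtColor(p["frame"],cv2.COLOR_RGB2HSV); k=cv2.inRange(h,lo,hi); z=np.zeros_like(k); x0,x1,y0,y1=roi; z[y0:y1,x0:x1]=k[y0:y1,x0:x1]
    ys,xs=np.nonzero(z); return np.array([xs.mean(),ys.mean()]),len(xs),(xs.min(),xs.max(),ys.min(),ys.max())
o=[blob(S,(5,150,120),(18,255,255),(225,255,195,220)),blob(T,(5,150,120),(18,255,255),(220,240,190,212))]
print(o); Mk=tri(S,T,o[0][0],o[1][0])
inv=lambda X:station(0,0,-s.x[2],np.array(X)-[s.x[0],s.x[1],0])[0]
d=inv(Mk); print("marker station",d.round(4),"r,ang",np.hypot(.055-d[0],d[2]-.1025),np.arctan2(d[2]-.1025,.055-d[0]))
for q in np.arange(.5,1.1,.05):
    X=station(*s.x,[.055-.115*np.cos(q),.09,.1025+.115*np.sin(q)]); print(round(q,2),proj(S,X).round(1),proj(T,X).round(1))
r=[blob(S,(0,150,80),(4,255,255),(275,300,185,215)),blob(T,(0,130,80),(4,255,255),(295,310,190,210))]
print(r); P=tri(S,T,r[0][0],r[1][0]); print("pin",P,inv(P))
print("pin pred",station(*s.x,[[-.05,-.118,.123]]),"bar",station(*s.x,[[-.11,0,.1025]]))
E
```

```text
pose [ 0.5801 -0.0039  0.0383]
[[1.3, -0.7], [-0.6, -1.5], [-0.2, 1.4], [-0.3, 0.5], [1.5, -0.2], [1.8, 0.9], [-1.0, -1.0], [-0.4, 0.7], [-0.0, 0.9]]
[(array([239.72222222, 207.44444444]), 18, (np.int64(234), np.int64(245), np.int64(205), np.int64(210))), (array([228.30769231, 200.02564103]), 39, (np.int64(226), np.int64(232), np.int64(196), np.int64(203)))]
marker station [-0.043   0.0964  0.1846] r,ang 0.12780616890774574 0.6972295248214472
0.5 [[242.6 216. ]] [[231.4 202.4]]
0.55 [[241.6 214. ]] [[231.2 201.1]]
0.6 [[240.5 212. ]] [[231.  199.8]]
0.65 [[239.4 210.1]] [[230.8 198.3]]
0.7 [[238.2 208.1]] [[230.6 196.8]]
0.75 [[237.  206.2]] [[230.4 195.2]]
0.8 [[235.6 204.4]] [[230.2 193.6]]
0.85 [[234.2 202.6]] [[230.  191.8]]
0.9 [[232.8 200.9]] [[229.8 190.1]]
0.95 [[231.3 199.2]] [[229.7 188.2]]
1.0 [[229.7 197.6]] [[229.5 186.3]]
1.05 [[228.2 196. ]] [[229.3 184.4]]
1.1 [[226.5 194.6]] [[229.1 182.4]]
[(array([285.8       , 198.02222222]), 45, (np.int64(284), np.int64(288), np.int64(191), np.int64(205))), (array([302.26666667, 200.33333333]), 15, (np.int64(300), np.int64(304), np.int64(198), np.int64(202)))]
pin [ 0.53906219 -0.12397546  0.11685605] [-0.04562128 -0.11841011  0.11685605]
pin pred [[ 0.53467098 -0.12373339  0.123     ]] bar [[ 0.47019467 -0.00811849  0.1025    ]]
```

The pose fit agrees with the network's points to a few mm: station ≈ (0.581, -0.003), yaw 0.038, marker ≈ 0.70 rad, pin z ≈ 0.12. I'll do the lever first.

```bash
cat >> h.py <<'E'
ST=(.582,-.0035,.038); YAW=ST[2]
def pin(q,z=.126): return station(*ST,[.010-.06*np.cos(q),-.118-.06*np.sin(q),z+.164])[0]
def bar(q,lx=0,lz=0): return station(*ST,[.055-.165*np.cos(q)+lx,0,.1025+.165*np.sin(q)+.164+lz])[0]
def st(t): print(t,round(m.current_time(),2),"ee",np.round(m.current_ee_pos(),4),"F",np.round(m.current_contact_force(),1),"w",round(m.current_width(),4))
def snap(name,n):
    p=m.read_camera(n); cv2.imwrite(f"pics/{name}.png",p["frame"][...,::-1]); return p
E
python3 - <<'E'
from h import *
p=np.array(m.current_ee_pos())
m.move_linear(p+[0,0,.07],vel=.3)
m.reach(pin(0,.26),quat(YAW)); print(np.round(m.current_joint_positions(),2))
m.gripper_to(.04)
print("stopped",m.move_linear(pin(0),vel=.12,f_stop=6)); st("down")
m.gripper_to(0,squeeze=12); st("pinched")
snap("scene2","scene")
E
```

```text
[-0.43  0.4   1.6  -0.    1.14  1.1 ]
stopped False
down 6.41 ee [ 0.5368 -0.1234  0.2907] F [-0.2  0.1 -0.3] w 0.0401
pinched 6.99 ee [ 0.5365 -0.1232  0.2902] F [0.8 0.5 1.9] w 0.0137
```

```bash
python3 -c "
import cv2
i=cv2.imread('pics/scene2.png')[120:270,200:380];cv2.imwrite('pics/crop2.png',cv2.resize(i,(720,600),interpolation=cv2.INTER_CUBIC))"
```

```text
(no output)
```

View pics/crop2.png

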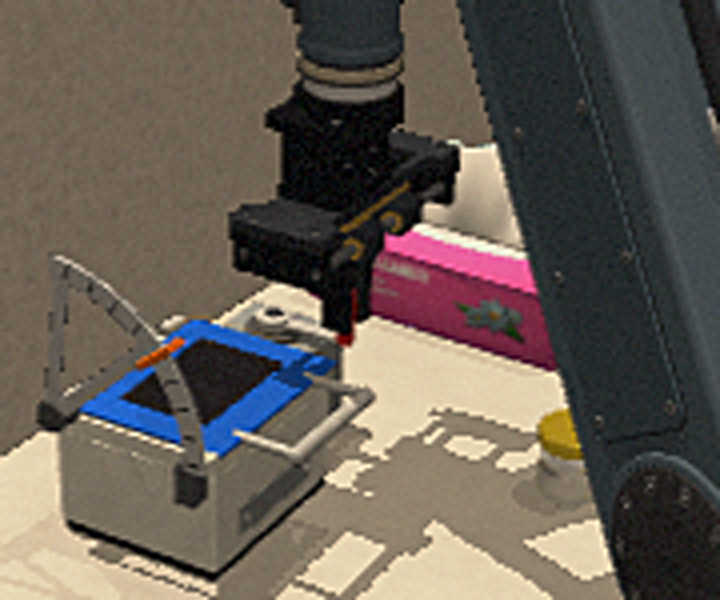

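The pin is pinched (width 13.7 mm, matching the 14 mm pin) and nothing else is touched. Now I'll swing the lever round its arc, with the tool turning along with it.

```bash
python3 - <<'E'
from h import *
for q in np.arange(.15,.91,.15):
    m.move_linear(pin(q),quat(YAW+q),vel=.06)
    print(round(q,2),np.round(m.current_contact_force(),1))
st("0.9")
for q in (.96,1.02,1.08,1.12):
    hit=m.move_linear(pin(q),quat(YAW+q),vel=.03,f_stop=12)
    st((round(q,2),hit))
    if hit: break
m.hold(.3); st("held")
snap("top3","top")
E
python3 -c "
import cv2
i=cv2.imread('pics/top3.png')[140:260,220:380];cv2.imwrite('pics/crop3.png',cv2.resize(i,(640,480),interpolation=cv2.INTER_CUBIC))"
```

```text
0.15 [-0.1  1.8  1.9]
0.3 [1.2 1.9 2.8]
0.45 [3.7 4.5 1.7]
0.6 [1.7 4.6 2.6]
0.75 [1.4 5.7 4.1]
0.9 [0.3 4.7 3.8]
0.9 8.84 ee [ 0.5604 -0.1681  0.2899] F [0.3 4.7 3.8] w 0.0133
(0.96, False) 9.11 ee [ 0.5632 -0.17    0.2899] F [-0.9  5.8  4. ] w 0.0134
(1.02, False) 9.38 ee [ 0.5662 -0.1719  0.29  ] F [0.8 6.  4. ] w 0.014
(1.08, False) 9.64 ee [ 0.5684 -0.173   0.2898] F [-3.2  7.1  6.4] w 0.0134
(1.12, False) 9.89 ee [ 0.5695 -0.1733  0.2896] F [-5.4  7.7  9.2] w 0.0139
held 10.19 ee [ 0.5694 -0.1733  0.2896] F [-5.6  7.5  9.2] w 0.0135
```

```bash
python3 - <<'E'
from h import *
for q in (1.17,1.22):
    hit=m.move_linear(pin(q),quat(YAW+q),vel=.03,f_stop=12); st((q,hit))
m.hold(.2)
p=snap("top4","top")
E
python3 -c "
import cv2
i=cv2.imread('pics/top4.png')[140:260,220:380];cv2.imwrite('pics/crop4.png',cv2.resize(i,(640,480),interpolation=cv2.INTER_CUBIC))"
```

```text
(1.17, False) 10.49 ee [ 0.5708 -0.1737  0.2893] F [-9.6  9.3 11.8] w 0.0135
(1.22, False) 10.74 ee [ 0.5721 -0.1742  0.2889] F [-13.9   9.8  13.8] w 0.0132
```

View pics/crop4.png

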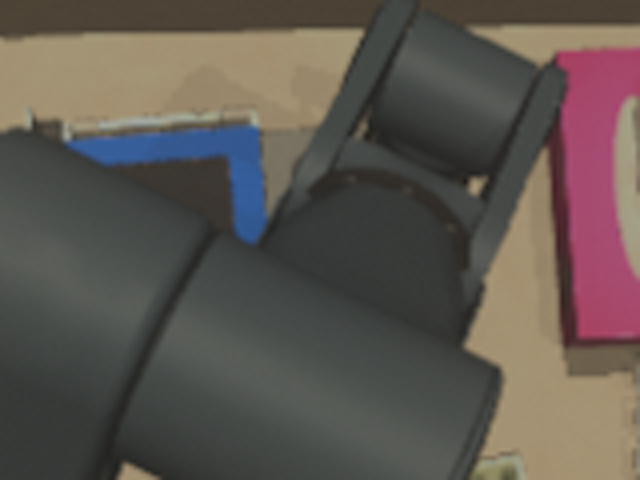

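The arm hides the lever from above. The tangential force climbed from about 5 N to 17 N while the tool barely advanced, so the lever is on its stop. I'll ease off the overpush, open, lift clear and check the spring-back.

```bash
python3 - <<'E'
from h import *
q=1.1; m.move_linear(pin(q),quat(YAW+q),vel=.04); st("eased")
m.gripper_to(.04); st("open")
m.move_linear(pin(q,.23),vel=.2); st("up")
m.hold(.7)
Q=quat(YAW+np.pi/2)
m.move_linear(station(*ST,[-.11,-.06,.30+.164])[0],Q,vel=.25)
print(np.round(m.current_joint_positions(),2)); st("over")
S=snap("scene5","scene");T=snap("top5","top")
for p in (S,T):
  for t in ("lever_pin","flap_bar","marker_tip"):
    print(t,[(np.round(a["xyz"],4).tolist(),round(a["conf"],2)) for a in m.landmark_of(p,t)[:2]])
E
python3 -c "
import cv2,numpy as np
a=cv2.imread('pics/scene5.png')[120:270,200:350];b=cv2.imread('pics/top5.png')[140:260,220:340]
cv2.imwrite('pics/crop5.png',np.hstack([cv2.resize(i,(400,400),interpolation=cv2.INTER_CUBIC) for i in (a,b)]))"
```

```text
eased 11.32 ee [ 0.5687 -0.1733  0.2893] F [-4.2  6.5  4.7] w 0.0139
open 12.09 ee [ 0.5712 -0.1756  0.2898] F [-0.9  1.1 -1.6] w 0.0401
up 12.76 ee [ 0.5713 -0.1757  0.3939] F [0.3 0.  0.1] w 0.0396
[-0.38  0.26  1.71 -0.    1.18 -0.41]
over 14.25 ee [ 0.4749 -0.0681  0.4641] F [ 0.8 -0.7  0.2] w 0.0401
lever_pin [([0.5395, -0.1255, 0.1244], 0.43)]
flap_bar [([0.5418, 0.0851, 0.1782], 0.61), ([0.4685, -0.0081, 0.1045], 0.57)]
marker_tip [([0.5408, 0.0841, 0.1804], 0.53)]
lever_pin []
flap_bar [([0.4748, -0.011, 0.1002], 0.73), ([0.6296, 0.0021, 0.1028], 0.66)]
marker_tip [([0.5398, 0.0813, 0.1759], 0.57)]
```

View pics/crop5.png

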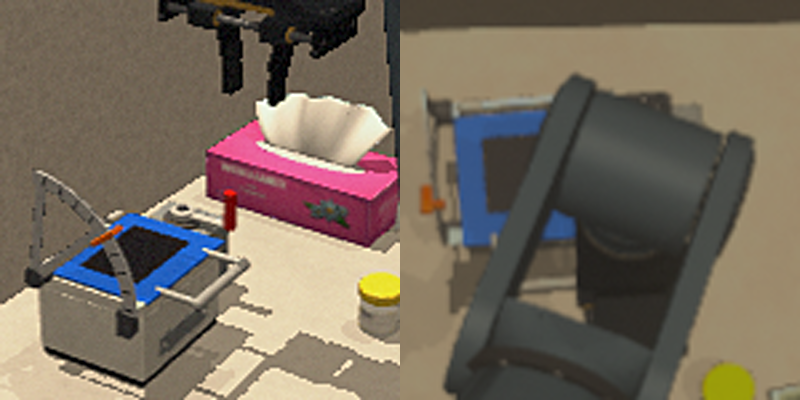

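The lever's red pin is back home (left crop at (230,210), pointing to the front). The flap is shut, and the marker and bystanders are untouched. Now I'll grip the bar and lift.

```bash
cat >> h.py <<'E'
def look(tag):
    S=snap("s"+tag,"scene");T=snap("t"+tag,"top")
    for n,p in (("S",S),("T",T)):
      for t in ("flap_index","marker_tip","flap_bar"):
        print(n,t,[(np.round(a["xyz"],4).tolist(),round(a["conf"],2)) for a in m.landmark_of(p,t)[:2]])
    a=S["frame"][175:245,205:275,::-1];b=T["frame"][165:225,210:270,::-1]
    cv2.imwrite(f"pics/crop{tag}.png",np.hstack([cv2.resize(i,(400,400),interpolation=cv2.INTER_CUBIC) for i in (a,b)]))
E
python3 - <<'E'
from h import *
Q=quat(YAW+np.pi/2)
m.gripper_to(.034)
m.reach(bar(0,0,.10),Q)
print("stop",m.move_linear(bar(0),Q,vel=.1,f_stop=6)); st("at bar")
m.gripper_to(0,squeeze=15); st("grip")
for q in np.arange(.1,.66,.11):
    m.move_linear(bar(q),vel=.08)
m.move_linear(bar(.69),vel=.05); m.hold(.3); st("lifted")
look("6")
E
```

```text
stop False
at bar 16.77 ee [ 0.4724 -0.0078  0.267 ] F [0.2 0.1 0.1] w 0.0337
grip 17.31 ee [ 0.4704 -0.0075  0.2665] F [-4.7 -1.3  4.5] w 0.0112
lifted 20.12 ee [ 0.5061 -0.0056  0.3711] F [-10.2  -1.6   4.6] w 0.0116
S flap_index [([0.5365, 0.0844, 0.1717], 0.6), ([0.4027, 0.3484, 0.0193], 0.28)]
S marker_tip [([0.5428, 0.0845, 0.1775], 0.41)]
S flap_bar [([0.5062, -0.0048, 0.2057], 0.71)]
T flap_index []
T marker_tip []
T flap_bar []
```

View pics/crop6.png

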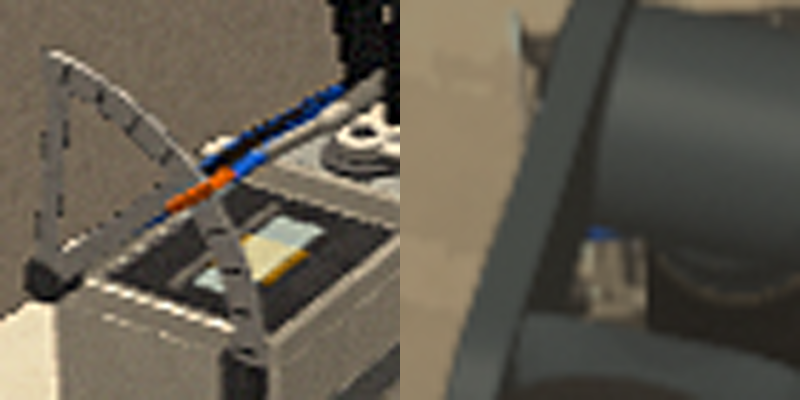

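The scene camera lies almost in the flap's plane. The blue flap edge (crop (150,220) to (265,155)) and the orange marker ((168,208) to (232,175)) appear collinear, and the new slide shows below. Because the view is edge-on there is almost no parallax, so I'll quantify the angles from it.

```bash
python3 - <<'E'
from h import *
S=m.read_camera("scene"); h=cv2.cvtColor(S["frame"],cv2.COLOR_RGB2HSV)
C=np.linalg.inv(S["view"])[:3,3]
def px(lo,hi):
    k=cv2.inRange(h,lo,hi); ys,xs=np.nonzero(k[195:222,225:268]); return np.c_[xs+225.,ys+195.]
o=px((5,140,110),(18,255,255)); b=px((105,120,50),(125,255,255))
print(len(o),len(b),b.min(0),b.max(0))
def ang(uv,pose,y):   # angle, radius where rays meet the station plane y
    n=cv2.undistortPoints(uv.reshape(-1,1,2),K(S),np.float64(S["dist"])).reshape(-1,2)
    d=np.c_[n,np.ones(len(n))]@np.array(S["view"])[:3,:3]
    inv=lambda X:station(0,0,-pose[2],X)
    c=inv(C-[pose[0],pose[1],0])[0]; D=inv(d); X=c+D*((y-c[1])/D[:,1])[:,None]
    dx,dz=.055-X[:,0],X[:,2]-.1025; return np.arctan2(dz,dx),np.hypot(dx,dz)
for pose in ((.580,-.004,.038),(.582,-.0035,.038)):
    c=station(0,0,-pose[2],C-[pose[0],pose[1],0])[0]; print("camera plane angle",np.arctan2(c[2]-.1025,.055-c[0]))
    for y in (.092,.0965): a,r=ang(o,pose,y); print("marker",y,np.median(a).round(3),a.mean().round(3),r.min().round(3),r.max().round(3))
    a,r=ang(b,pose,.074); k=(r<.122)&(r>.06); print("flap edge",k.sum(),np.median(a[k]).round(3),a[k].mean().round(3),np.sort(r)[[0,-1]].round(3))
    a,r=ang(b,pose,0.); print("flap mid",np.median(a),)
print("joint kin q", np.round(m.current_ee_pos(),4))
l=cv2.fitLine(np.float32(o),cv2.DIST_L2,0,.01,.01).ravel(); l2=cv2.fitLine(np.float32(b),cv2.DIST_L2,0,.01,.01).ravel()
print("lines",l.round(2),l2.round(2),"orange centroid off blue line px",(o.mean(0)-l2[2:])@[-l2[1],l2[0]])
E
python3 -c "
import cv2
i=cv2.imread('pics/s6.png')[180:230,220:290];cv2.imwrite('pics/crop7.png',cv2.resize(i,(798,570),interpolation=cv2.INTER_NEAREST))"
```

```text
32 42 [231. 195.] [259. 214.]
camera plane angle 0.7405957927968569
marker 0.092 0.693 0.685 0.098 0.162
marker 0.0965 0.695 0.687 0.103 0.167
flap edge 6 0.7 0.701 [0.064 0.185]
flap mid 0.6848352872561448
camera plane angle 0.7393640835580083
marker 0.092 0.682 0.675 0.1 0.165
marker 0.0965 0.684 0.677 0.105 0.169
flap edge 5 0.636 0.677 [0.066 0.187]
flap mid 0.671611961467284
joint kin q [ 0.5061 -0.0056  0.3711]
lines [1.0000e+00 5.0000e-02 2.4012e+02 2.0809e+02] [  0.81  -0.59 248.21 200.95] orange centroid off blue line px 1.0533983833993261
```

View pics/crop7.png

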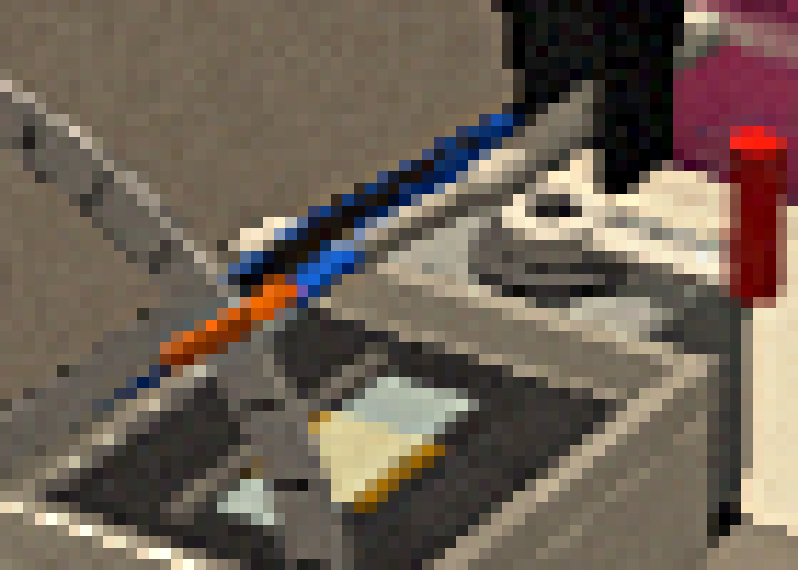

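```bash
python3 - <<'E'
from h import *
S=m.read_camera("scene"); h=cv2.cvtColor(S["frame"],cv2.COLOR_RGB2HSV)
V=np.array(S["view"]); C=np.linalg.inv(V)[:3,3]
def ang(uv,pose,y):
    n=cv2.undistortPoints(np.float64(uv).reshape(-1,1,2),K(S),np.float64(S["dist"])).reshape(-1,2)
    D=station(0,0,-pose[2],np.c_[n,np.ones(len(n))]@V[:3,:3]); c=station(0,0,-pose[2],C-[pose[0],pose[1],0])[0]
    X=c+D*((y-c[1])/D[:,1])[:,None]; dx,dz=.055-X[:,0],X[:,2]-.1025
    return np.arctan2(dz,dx),np.hypot(dx,dz)
def px(lo,hi,x0,x1,y0,y1):
    ys,xs=np.nonzero(cv2.inRange(h,lo,hi)[y0:y1,x0:x1]); return np.c_[xs+x0,ys+y0].astype(float)
o=px((3,120,100),(20,255,255),230,247,200,213); bl=px((100,120,130),(125,255,255),243,253,198,208); dk=px((100,100,30),(128,255,255),226,236,208,218)
tr=px((100,100,30),(128,255,255),238,270,185,206)
for n,u in (("o",o),("bright",bl),("dark",dk)): print(n,len(u),u.mean(0) if len(u) else "")
for pose in ((.580,-.004,.038),(.582,-.0035,.038)):
    a,r=ang(o,pose,.107); print("marker",a.mean().round(3),r.min().round(3),r.max().round(3))
    for u in (bl,dk): a,r=ang(u,pose,.074); print("flap left face",a.mean().round(3),a.min().round(3),a.max().round(3),r.min().round(3),r.max().round(3))
    for q in (.66,.68,.70,.72):
        P=lambda r,y,t:[.055-r*np.cos(q)-t*np.sin(q)*-1*-1,y,.1025+r*np.sin(q)+t*np.cos(q)]
        P=lambda r,y,t:[.055-r*np.cos(q)+t*np.sin(q),y,.1025+r*np.sin(q)+t*np.cos(q)]
        X=proj(S,station(*pose,[P(.12,.074,.0025),P(.12,.074,-.0025),P(.12,-.074,.0025),P(.0,.074,.0025),P(.115,.107,0),P(.165,.045,0)]))
        print(q,((X-[220,180])*11.4+5.7).round(0).tolist())
E
```

```text
o 38 [239.47368421 207.92105263]
bright 11 [247.54545455 202.72727273]
dark 4 [232.25 213.  ]
marker 0.698 0.114 0.158
flap left face 0.693 0.668 0.761 0.13 0.146
flap left face 0.648 0.635 0.668 0.064 0.074
0.66 [[275.0, 298.0], [287.0, 317.0], [634.0, 51.0], [-43.0, 464.0], [180.0, 375.0], [485.0, 189.0]]
0.68 [[270.0, 289.0], [281.0, 308.0], [629.0, 42.0], [-43.0, 464.0], [174.0, 367.0], [477.0, 176.0]]
0.7 [[264.0, 280.0], [276.0, 299.0], [623.0, 34.0], [-43.0, 464.0], [168.0, 358.0], [469.0, 163.0]]
0.72 [[258.0, 271.0], [270.0, 290.0], [618.0, 26.0], [-44.0, 464.0], [163.0, 349.0], [461.0, 151.0]]
marker 0.689 0.116 0.16
flap left face 0.684 0.659 0.751 0.132 0.148
flap left face 0.632 0.617 0.652 0.066 0.076
0.66 [[267.0, 296.0], [278.0, 315.0], [626.0, 49.0], [-51.0, 462.0], [171.0, 374.0], [476.0, 187.0]]
0.68 [[261.0, 287.0], [273.0, 306.0], [621.0, 41.0], [-51.0, 462.0], [166.0, 365.0], [468.0, 174.0]]
0.7 [[255.0, 278.0], [267.0, 297.0], [615.0, 32.0], [-51.0, 462.0], [160.0, 356.0], [461.0, 162.0]]
0.72 [[249.0, 269.0], [262.0, 288.0], [610.0, 24.0], [-51.0, 463.0], [154.0, 347.0], [452.0, 149.0]]
```

In one consistent model the marker is at ≈0.695 rad and the flap at ≈0.682 rad (image front edge 0.683, arm kinematics 0.673–0.687). I'll raise it about 0.013 rad and shift x by -2 mm to relieve the side load.

```bash
python3 - <<'E'
from h import *
m.move_linear(bar(.702,lx=-.002),vel=.03); m.hold(.4); st("adj")
e=np.array(m.current_ee_pos()); hx=.580+.055-.004*0
print("q from z",np.arcsin((e[2]-.164-.1025)/.165),"from xz",np.arctan2(e[2]-.164-.1025,hx-e[0]))
S=snap("s8","scene"); h=cv2.cvtColor(S["frame"],cv2.COLOR_RGB2HSV)
ys,xs=np.nonzero(cv2.inRange(h,(100,120,130),(125,255,255))[196:208,243:255]); print("bright",len(xs),xs.mean()+243,ys.mean()+196)
ys,xs=np.nonzero(cv2.inRange(h,(3,120,100),(20,255,255))[200:213,230:247]); print("orange",len(xs),xs.mean()+230,ys.mean()+200)
cv2.imwrite("pics/crop8.png",cv2.resize(S["frame"][180:230,220:290,::-1],(798,570),interpolation=cv2.INTER_NEAREST))
for k in range(3):
    p=m.read_camera("scene")
    for t in ("flap_index","marker_tip","flap_bar","lever_pin"): print(t,[(np.round(a["xyz"],4).tolist(),round(a["conf"],2)) for a in m.landmark_of(p,t)[:1]])
E
```

```text
adj 21.27 ee [ 0.5066 -0.0056  0.3727] F [-7.7  0.2  3. ] w 0.0111
q from z 0.6994064877016991 from xz 0.6910429579960055
bright 10 247.4 202.3
orange 35 239.02857142857144 208.22857142857143
flap_index [([0.5401, 0.0833, 0.1738], 0.61)]
marker_tip [([0.5394, 0.0869, 0.1793], 0.54)]
flap_bar [([0.5082, -0.0064, 0.2068], 0.48)]
lever_pin [([0.5385, -0.1216, 0.1237], 0.66)]
flap_index [([0.5397, 0.0828, 0.1726], 0.64)]
marker_tip [([0.5426, 0.0818, 0.1734], 0.37)]
flap_bar [([0.5047, -0.0047, 0.2037], 0.62)]
lever_pin [([0.5356, -0.1218, 0.1248], 0.68)]
flap_index [([0.5381, 0.085, 0.1725], 0.72)]
marker_tip [([0.5411, 0.0844, 0.1798], 0.44)]
flap_bar [([0.5044, -0.0069, 0.2085], 0.6)]
lever_pin [([0.5378, -0.1225, 0.1257], 0.68)]
```

View pics/crop8.png

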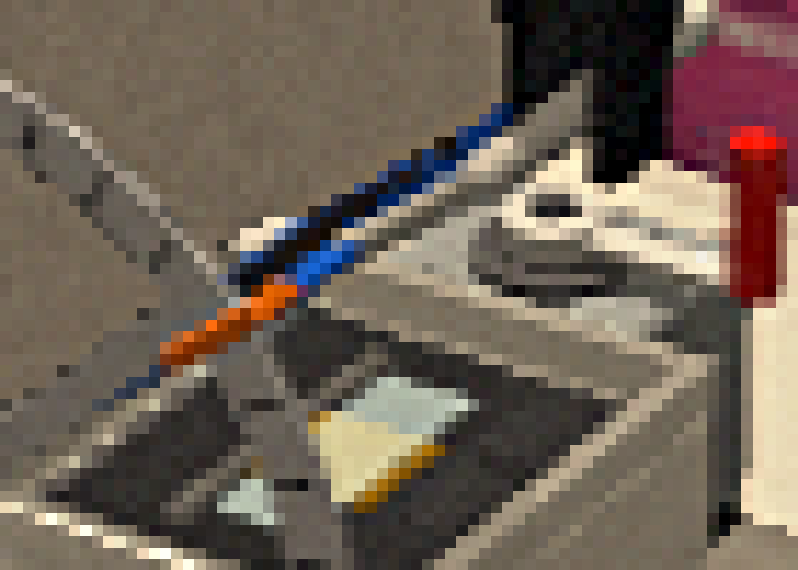

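The flap edge now runs straight through the marker ((165,355) to (295,290)), with no tab visible above or below it. The network's flap_index disagrees (about 0.04 rad low). As a cheap cross-check I'll lower the flap a little, see how those readings track the arm kinematics, and return.

```bash
python3 - <<'E'
from h import *
H=np.array([.580+.055-.08*.038,0,.1025])
A=lambda X:np.arctan2(X[2]-H[2],H[0]-X[0])
im=[];mk=[]
for q in (.58,.64,.702):
    m.move_linear(bar(q,lx=-.002),vel=.06); m.hold(.2)
    e=np.array(m.current_ee_pos()); z=np.arcsin((e[2]-.2665)/.165); ix=[]
    for k in range(5):
        S=m.read_camera("scene")
        r=[a for a in m.landmark_of(S,"flap_index") if abs(a["xyz"][1]-.084)<.015]; ix+= [A(r[0]["xyz"])] if r else []
        r=[a for a in m.landmark_of(S,"marker_tip") if abs(a["xyz"][1]-.084)<.015]; mk+= [A(r[0]["xyz"])] if r else []
    print(q,"kin z",z.round(3),"idx",np.round(ix,3),np.mean(ix).round(3))
    im.append(cv2.resize(S["frame"][188:223,225:260,::-1],(260,260),interpolation=cv2.INTER_NEAREST))
print("marker",np.round(mk,3),np.mean(mk).round(3)); st("back")
cv2.imwrite("pics/crop9.png",np.hstack(im))
E
```

```text
0.58 kin z 0.579 idx [0.561 0.558 0.543 0.523 0.529] 0.543
0.64 kin z 0.639 idx [0.599 0.594 0.586 0.59  0.578] 0.589
0.702 kin z 0.701 idx [0.658 0.664 0.646 0.646 0.638] 0.65
marker [0.702 0.699 0.676 0.703 0.687 0.705 0.704 0.692 0.683 0.716 0.644 0.687
 0.658 0.695] 0.689
back 26.04 ee [ 0.5067 -0.0056  0.3729] F [-8.6  0.2  3.3] w 0.0114
```

View pics/crop9.png

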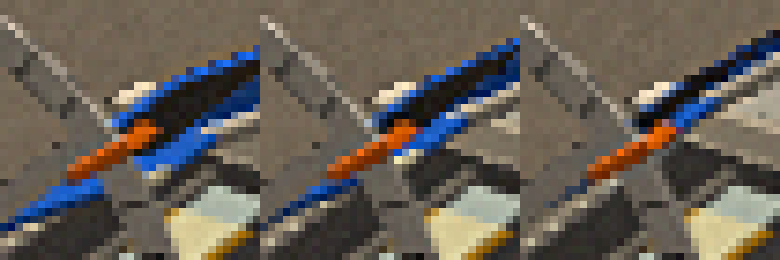

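```bash
python3 - <<'E'
from h import *
S=m.read_camera("scene"); V=np.array(S["view"]); C=np.linalg.inv(V)[:3,3]
def ang(uv,pose,y):
    n=cv2.undistortPoints(np.float64(uv).reshape(-1,1,2),K(S),np.float64(S["dist"])).reshape(-1,2)
    D=station(0,0,-pose[2],np.c_[n,np.ones(len(n))]@V[:3,:3]); c=station(0,0,-pose[2],C-[pose[0],pose[1],0])[0]
    X=c+D*((y-c[1])/D[:,1])[:,None]; dx,dz=.055-X[:,0],X[:,2]-.1025
    return np.arctan2(dz,dx).round(3),np.hypot(dx,dz).round(3)
im=cv2.imread("pics/crop9.png"); g=im.reshape(-1)
px=[]
for k in range(3):
    s=cv2.resize(im[:,260*k:260*k+260],(35,35),interpolation=cv2.INTER_NEAREST)
    w=(s.min(2)>140); w[:15]=0; w[25:]=0; w[:,25:]=0; ys,xs=np.nonzero(w); print(k,list(zip((xs+225).tolist(),(ys+188).tolist())))
for y in (.074,.078,.082): print(y,ang([[245.4,210.6],[243.6,208.6]],(.58,-.004,.038),y),ang([[245.4,210.6],[243.6,208.6]],(.582,-.0035,.038),y))
for y in (.092,.100,.107): print("marker",y,ang([[239.5,207.9],[239,208.2]],(.58,-.004,.038),y))
E
```

```text
0 [(238, 203), (239, 205), (240, 205), (241, 207), (245, 212)]
1 [(238, 203), (239, 205), (240, 205), (241, 207), (244, 209), (244, 210)]
2 [(238, 203), (241, 207), (249, 207)]
0.074 (array([0.567, 0.624]), array([0.117, 0.114])) (array([0.558, 0.614]), array([0.119, 0.116]))
0.078 (array([0.573, 0.628]), array([0.121, 0.118])) (array([0.565, 0.619]), array([0.123, 0.12 ]))
0.082 (array([0.579, 0.632]), array([0.125, 0.122])) (array([0.571, 0.623]), array([0.127, 0.124]))
marker 0.092 (array([0.692, 0.692]), array([0.121, 0.119]))
marker 0.1 (array([0.695, 0.695]), array([0.129, 0.127]))
marker 0.107 (array([0.698, 0.698]), array([0.137, 0.134]))
```

In the same camera model, the visible tab pixels read 0.573 and 0.628 where the arm kinematics gave 0.579 and 0.639. The present pose (kinematics 0.701) therefore reads about 0.692–0.695, against 0.695 for the marker. They are aligned, so I'll hand in while holding.

```bash
python3 - <<'E'
from h import *
m.hold(.3); st("final"); m.hand_in()
E
```

```text
final 26.39 ee [ 0.5067 -0.0056  0.3729] F [-9.2  0.2  4.2] w 0.0117
the job is handed in; nothing more can be done
```

I swung the advance lever to its stop, released it, and lifted the blue flap to the orange marker. The job was handed in at 26.4 s with the flap still held by its bar.

- **Lever:** I pinched the red pin and swung it round until the force along the swing rose from about 5 N to 17 N with almost no further movement, so I took it to be at its stop. The arm hid the lever from the top camera at that moment, so the stop is judged from force only. After release, pictures showed the pin back home, and a new slide was visible under the flap.
- **Flap:** By arm kinematics the flap is at about 0.70 rad. By image it is at about 0.69 rad, against about 0.695 rad for the marker. The flap edge and marker look in line in the scene picture, which is nearly edge-on to the flap.
- **Disagreeing check:** The network's reading of the white tab came out about 0.04 rad low (0.65). It was also 0.035–0.05 rad below the arm kinematics at the two lower angles I tried, so I treated it as a bias and did not follow it.
- **Side load:** A force of about 9 N along x remained at the grip.
- **Surroundings:** The marker did not appear to move, and I saw no bystander disturbed in the pictures I viewed. I did not re-check each bystander at the end.

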